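# Lock an objective slide into the changer with its cam

### The arm

A 6-joint arm with a two-finger parallel gripper is mounted at the origin on the work surface. World frame = base frame: x ahead of the robot, y to its left, z up, the work surface at z = 0. Lengths are in m, angles in rad, forces in N, time in s.
With the tool pointing down it reaches from about 0.375 to 0.975 m from the base axis. Payload 3.8 kg.
Tool frame: the origin (TCP) lies at the very end of the fingers, on their centre line; the grasp point (between the pads) lies behind it (bot.tcp_to_grasp is the y of the grasp point in the tool frame, in m); y points along the fingers, z is the direction in which the jaws open and shut, and the axes are right-handed (so a half turn about y gives the same grasp; the last joint's range is limited). The gripper opens to 85 mm and grips with 20 to 120 N. Pads are 22 mm wide; open, the fingers measure 114 mm over their backs; the gripper's body (76 mm by 85 mm) begins 54 mm behind the grasp point. The pads swing forward as they close: fully open they stand 13 mm farther back than shut.
Start: joints at [1.077, 0.264, 1.604, -0, 1.274, -0.037], TCP at [0.298, 0.606, 0.231] pointing down, gripper open.
Joint ranges: [-2.63, 2.63], [-0.94, 2.18], [0.31, 2.57], [-1.31, 4.45], [0, 2.66], [-2.55, 2.55]. Speed limits (rad/s): [2.57, 2.57, 3.14, 3.14, 3.14, 3.14].

### API

Orientations are given as a rotation vector (axis times angle).
In Python, from workcell import bot, optics, workorder gives the robot as it stands.
- The arm moves only by the shell command python3 -m handwheel 'ROWS' [FORCE]. ROWS is JSON, a list of rows, each a list of 7 numbers: the shift along the tool's x, y, z in m, then the turn, a rotation vector about the tool's x, y, z in rad, then the opening, from 0 (shut) to 1 (fully open). A call has 1 to 8 rows; each row shifts and turns the commanded pose from where the row before left it, along the tool's axes as they then stand; what a row does not reach is not made up. A row lasts 1/8 s, in which the tool goes at most 62.5 mm and 10.7 degrees, less where a joint would pass 70% of its speed; a pose out of reach is approached as far as the arm can. A call with a gripper value outside its range is refused whole. The fingers move at their own pace and stop on an object; FORCE is the grip in N (left out, the last holds). Time passes only in rows, so rows that do not move let the fingers close. It gives the time, the measured TCP pose, the force and the opening at its end, in the units of the state.
- bot.read_state(): the state, without advancing time (a new reading comes with each control period).
- optics.read_camera(name): name is "scene" or "top" or "wrist"; returns a dict with "image" (420x560x3 uint8, red, green, blue), "z_map" (420x560 float32, m along the optical axis (not along the pixel's ray), 0 where there is no reading), "mtx" (3x3 intrinsics, pixels), "world_from_camera" (4x4, takes a point from camera to world coordinates); the wrist camera has in their place "hand_eye" (4x4, takes a point from camera to tool coordinates, whose origin is the TCP and whose axes are the tool frame's). Camera axes: x right, y down, z forward; pixel columns grow to the right and rows downward; lengths in m; the calibration is good to about 2 mm. The wrist camera is an equidistant fisheye: a pixel r from the principal point sees the ray r / f radians off the axis. A picture is of the moment at which its call begins: read the wrist's pose just before it.
- workorder.finish_job(): hands the job in, once; it reports no verdict.
The state is a dict: "time": time; "q": joint angles; "joint_vel": joint speeds; "joint_torque": joint torques, N m; "tool_pos": TCP position; "tcp_rot": TCP orientation; "wrist_force": force on the tool from outside, world axes, zero at the start; "torque": the same for the moment, N m; "width": opening from 0.0 (shut) to 1.0 (fully open).
Only numpy, scipy, OpenCV 4.12 (cv2) and the standard library are available. Lean on these libraries where they do the work, as an engineer would, in place of code of your own. Each camera call takes 0.05 s, during which the arm holds its last target.

### The job

Fit the objective slide with the yellow ring into the guide of the grey changer plate, bolt first, and slide it up to the rubber buffers. Then swing the red crank clockwise, about half a turn, so that the brass cam hook draws the bolt in until it feels firmly tight, but do not overtighten it, and let go. Leave the red and blue objective slides and the other things on the bench where they are.

Things in the scene. Friction and masses are not known exactly. Their poses are not given: they have to be found in the camera images.
- slide_yellow: objective slide with a yellow ring: black flat plate 70 x 44 mm, 18 mm thick, carrying an upright silver microscope objective 74 mm high over all. Origin: centre of the plate's underside; +x is the way its draw bolt points, z up. A square aluminium collar 28 x 28 mm stands on it, 18 to 52 mm above the underside, then a 26 mm barrel with the ring and a black nose. 0.3 to 0.5 kg
- slide_yellow_grip (a point): point on the collar's axis of the yellow slide, 43 mm above the plate's underside: the place to grip, across the flats (28 mm, along the slide's y); fingertips reaching more than 24 mm below it would touch the plate's top
- yellow_pin (a point): steel pin of the yellow slide's draw bolt, upright, 8 mm across, 1 to 18 mm above the underside of the plate, at the end of a flat bar 8 mm wide that reaches out of the plate's front; this point is on its axis, 63 mm ahead of the slide's origin and 15 mm above the underside
- dock: the changer: grey plate 232 x 92 mm, 8 mm thick, fixed to the bench. Origin: on the cam's turning axis, at bench height. +x is the way a slide is pushed in, z up. A guide channel 47 mm wide, centred on y = 0, runs between two black rails from x = -166 to -58 mm, 20 mm high, with flared metal lips up to 30 mm high that lead in a slide lowered from above
- guide_floor (a point): point on the guide's floor (8 mm above the bench, where the slide's underside rests), on its centre line, 120 mm before the cam axis. A slide lowered with its origin here is well clear of hook and buffers; from here it is pushed along the dock's +x. The guide keeps it straight
- buffer_zone (a point): point on the guide's centre line and floor, 90 mm before the cam axis: the slide's origin is within 3 mm of it along x when its front edge first meets the two sprung rubber buffers. Their setting differs each time and is not measured. Spring 45 N per mm, travel 6 mm. The hook catches the pin once the slide's origin is at -95 mm or nearer
- cam_axis (a point): point on the cam's upright turning axis, 60 mm above the bench, level with the knob's grip point. At cam angle 0 the crank points 1.65 rad anticlockwise (from above) from the dock's +x axis, then swings clockwise over the side away from the slide
- cam (a joint): angle of cam and crank, rad, 0 to 4.3, growing clockwise seen from above. Starts at 0 to 0.3 with the hook's mouth open towards the slide; from about 0.7 on it catches the pin, then draws it in by 3.6 mm per rad. Load begins at about 1.6 to 3.15 depending on the buffer setting; tight some 0.3 rad farther on. It stays where it is left
- crank_knob (a point): grip point on the crank's black upright knob, a post 16 mm across, from 38 to 72 mm above the bench, which revolves freely on the red crank arm; on its axis, 60 mm above the bench and 45 mm from the cam axis
- hook: brass spiral hook of the cam, 18 to 30 mm above the bench, turns with the crank. Rightly tight it pulls the pin with about 22 N after letting go (12 to 36 good; over 50, even briefly, is overtightened). Steady push at the knob along its path: 2 N unloaded, 5 N at a pull of 12, 7 N at 22, 9 N at 34; a pinched knob moved in short steps reads 2 to 3 N more. Letting go eases the pull by a fifth
- slide_red: objective slide with a red ring: black flat plate 70 x 44 mm, 18 mm thick, carrying an upright silver microscope objective 74 mm high over all. Origin: centre of the plate's underside; +x is the way its draw bolt points, z up. Same shape as the yellow one; not to be moved
- slide_blue: objective slide with a blue ring: black flat plate 70 x 44 mm, 18 mm thick, carrying an upright silver microscope objective 74 mm high over all. Origin: centre of the plate's underside; +x is the way its draw bolt points, z up. Same shape as the yellow one; not to be moved
- oil_bottle: small amber bottle, 32 mm across, 70 mm high, origin under its centre; bystander
- dish: glass culture dish, 80 mm across, 14 mm high, origin under its centre; bystander
- dust_cap: black dust cap, 32 mm across, 20 mm high, origin under its centre; bystander
- driver: screwdriver, 150 mm long, lying; bystander
- canister: clear jar with white lid, 44 mm across, 65 mm high, origin under its centre; bystander

How it is judged:
By the outcome, as a careful person would: the job done as asked, in the order asked, and still so for the second after the job is handed in, with the robot touching nothing.
It also fails if it takes over 64 s, if anything falls off the work surface, if the arm or the gripper's body presses on something with over 40 N, if the wrist force passes 120 N, or if a joint passes its speed limit or range.

## Working session

There is one attempt and no reset: what is moved stays moved. The work goes in short steps, Python scripts to look and compute and a shell command to move; the robot and the scene stay as the last step left them, time stands still between calls to the robot, and variables do not carry over. Pictures are saved under pics/ and viewed, and the job is handed in when it is done.

```bash
ls; mkdir -p pics
python3 - <<'E'
from workcell import bot, optics
import cv2,numpy as np
s=bot.read_state(); print(s, bot.tcp_to_grasp)
for n in ["scene","top","wrist"]:
    c=optics.read_camera(n)
    cv2.imwrite(f"pics/{n}0.png",c["image"][:,:,::-1])
    np.savez(f"{n}0.npz",**c)
    print(n,c["mtx"],c.get("world_from_camera",c.get("hand_eye")))
E
```

```text
pics
{'time': 0.0, 'q': array([ 1.07708675e+00,  2.64775407e-01,  1.60539145e+00,  9.84100909e-06,
        1.27372569e+00, -3.69069555e-02]), 'joint_vel': array([ 0.00140107,  0.00075897, -0.00152845, -0.00231748,  0.00012914,
       -0.00049496]), 'joint_torque': array([ 1.62205150e-03, -5.15111589e+01, -3.67308140e+01, -2.39725756e-05,
        1.31232943e-02,  4.52762094e-06]), 'tool_pos': array([0.2973772 , 0.60512886, 0.22993763]), 'tcp_rot': array([-1.54317783,  0.35880242, -0.35783372]), 'wrist_force': array([ 0.20183379, -0.48949854, -0.34896533]), 'torque': array([-0.00402378,  0.01251146, -0.00288244]), 'width': 0.997204133838493} -0.0187
scene [[412.0513113    0.         278.5890491 ]
 [  0.         412.0513113  208.18455494]
 [  0.           0.           1.        ]] [[-0.33625984  0.65836324 -0.67341456  1.30193233]
 [ 0.94171558  0.22742206 -0.24789308  0.26116462]
 [-0.01005437 -0.71752146 -0.69646382  0.82684822]
 [ 0.          0.          0.          1.        ]]
top [[484.06709776   0.         276.80850975]
 [  0.         484.06709776 214.28834602]
 [  0.           0.           1.        ]] [[ 6.14729325e-02 -9.77983820e-01  1.99420978e-01  3.35124407e-01]
 [-9.98108209e-01 -6.00251978e-02  1.33033460e-02 -1.26352300e-02]
 [-1.04017348e-03 -1.99861511e-01 -9.79823604e-01  1.17924606e+00]
 [ 0.00000000e+00  0.00000000e+00  0.00000000e+00  1.00000000e+00]]
wrist [[325.1922621    0.         282.43365397]
 [  0.         325.1922621  209.15003831]
 [  0.           0.           1.        ]] [[-3.37316727e-04  9.51890956e-01  3.06436770e-01 -7.87103639e-02]
 [ 1.79219574e-04 -3.06436725e-01  9.51891013e-01 -1.42359797e-01]
 [ 9.99999927e-01  3.76008228e-04 -6.72312581e-05 -2.07877094e-04]
 [ 0.00000000e+00  0.00000000e+00  0.00000000e+00  1.00000000e+00]]
```

View pics/top0.png

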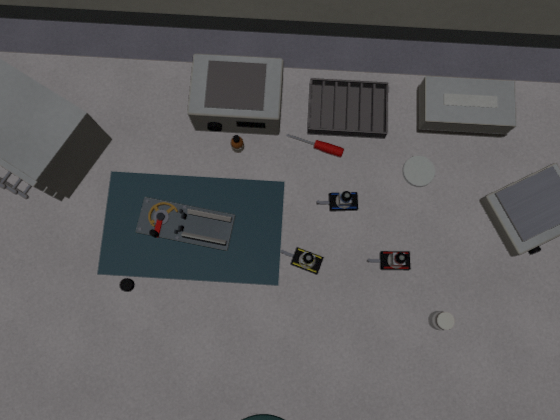

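View pics/scene0.png

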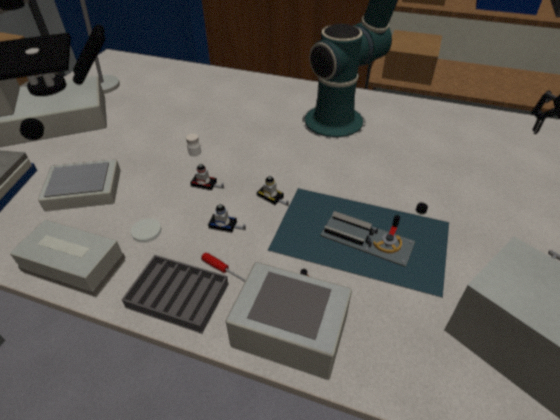

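View pics/wrist0.png

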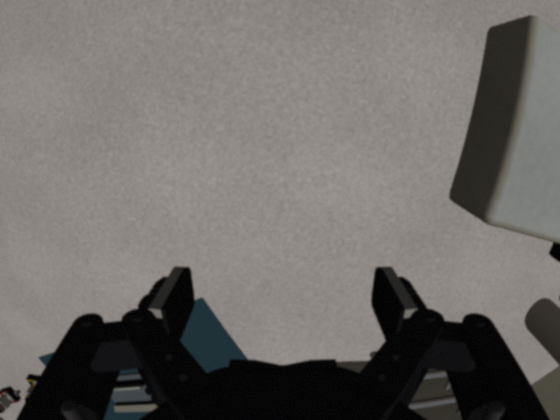

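```bash
cat > h.py <<'E'
import numpy as np, cv2
from scipy.spatial.transform import Rotation as R
def T(c):return np.asarray(c["world_from_camera"])
def ray(c,u,v,z):
    """pixel(s)->world on plane z"""
    K=c["mtx"];M=T(c)
    d=np.array([(u-K[0,2])/K[0,0],(v-K[1,2])/K[1,1],1.]);d=M[:3,:3]@d;o=M[:3,3]
    return o+d*(z-o[2])/d[2]
def proj(c,p):
    M=T(c);q=M[:3,:3].T@(np.asarray(p)-M[:3,3]);K=c["mtx"]
    return K[0,0]*q[0]/q[2]+K[0,2],K[1,1]*q[1]/q[2]+K[1,2]
def bright(im,g=0.5):
    return (255*(im/255.)**g).astype(np.uint8)
def crop(c,x0,y0,x1,y1,s,fn):
    im=bright(c["image"][y0:y1,x0:x1])[:,:,::-1]
    cv2.imwrite(fn,cv2.resize(im,None,fx=s,fy=s,interpolation=cv2.INTER_CUBIC))
E
python3 - <<'E'
from h import *
c=dict(np.load("top0.npz"));crop(c,125,180,335,280,3.8,"pics/t1.png")
c=dict(np.load("scene0.npz"));crop(c,240,160,450,280,3.8,"pics/s1.png")
E
```

```text
(no output)
```

View pics/t1.png

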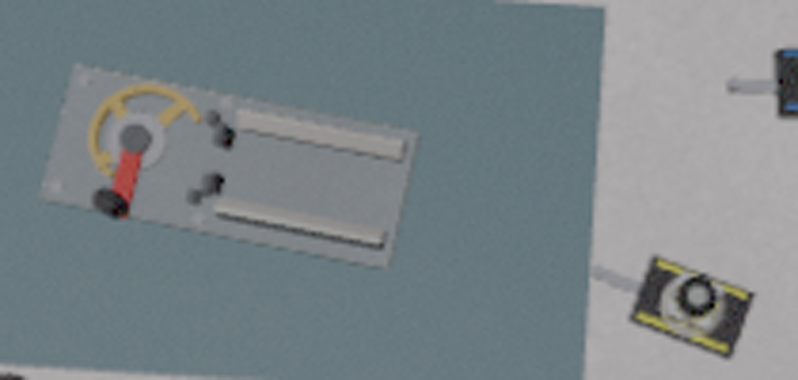

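View pics/s1.png

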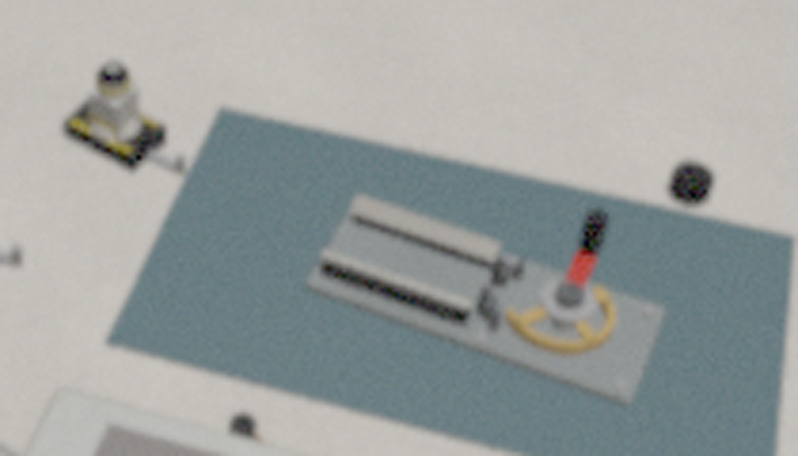

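Run:
```python
from h import *
c=dict(np.load("top0.npz"))
im=c["image"].astype(int);r,g,b=im[...,0],im[...,1],im[...,2]
# mat interior box; plate = grey
teal=(b-r>12).astype(np.uint8)
print(im[230,270],im[228,200],im[190,150],im[225,185])
roi=np.zeros_like(teal);roi[182:272,112:275]=1
m=((b-r<=14)&(roi>0)).astype(np.uint8)
m=cv2.morphologyEx(m,cv2.MORPH_CLOSE,np.ones((5,5)));m=cv2.morphologyEx(m,cv2.MORPH_OPEN,np.ones((7,7)))
n,l,st,ce=cv2.connectedComponentsWithStats(m);print(st,ce)
i=1+np.argmax(st[1:,4]);cs,_=cv2.findContours((l==i).astype(np.uint8),0,2)
ct=max(cs,key=cv2.contourArea)
W=np.array([ray(c,u,v,.008)[:2] for u,v in ct[:,0].astype(float)])
(re)=cv2.minAreaRect((W*1000).astype(np.float32));print("plate mm",re,cv2.boxPoints(re))
# yellow marks
hsv=cv2.cvtColor(c["image"],cv2.COLOR_RGB2HSV)
ym=(cv2.inRange(hsv,(20,120,60),(35,255,255))>0)
yy,xx=np.nonzero(ym);k=xx>280;print("yellow px",xx[k].min(),xx[k].max(),yy[k].min(),yy[k].max(),k.sum())
# slide plate: dark or yellow within box
box=np.zeros_like(teal);box[240:280,285:330]=1
V=hsv[...,2];dk=(((V<60)|ym)&(box>0)).astype(np.uint8)
print(c["image"][250:274,307].tolist())
cs,_=cv2.findContours(dk,0,2);ct=max(cs,key=cv2.contourArea)
for z in(.018,.009):
    W=np.array([ray(c,u,v,z)[:2] for u,v in ct[:,0].astype(float)])
    print(z,cv2.minAreaRect((W*1000).astype(np.float32)))
# depth check
print("bench depth->z at mat", [ (T(c)@np.array([(u-c['mtx'][0,2])/c['mtx'][0,0]*d,(v-c['mtx'][1,2])/c['mtx'][1,1]*d,d,1]))[:3].round(4) for u,v in [(270,230),(200,230),(145,215),(161,215),(155,233),(308,258)] for d in [float(c['z_map'][v,u])]])
```

```text
[43 57 63] [64 68 71] [43 58 64] [65 69 72]
[[     0      0    560    420 231688]
 [   137    198     98     52   3512]] [[280.92758796 209.29045958]
 [185.32146925 223.32346241]]
plate mm ((536.8319702148438, 227.5439453125), (233.25672912597656, 95.64555358886719), 82.15880584716797) [[473.54498  118.53041 ]
 [568.2962   105.481705]
 [600.11896  336.5575  ]
 [505.36774  349.6062  ]]
yellow px 293 321 248 271 59
[[106, 104, 104], [61, 59, 42], [89, 86, 52], [3, 2, 4], [13, 15, 12], [43, 44, 43], [77, 78, 78], [84, 85, 84], [82, 83, 83], [68, 69, 69], [22, 24, 25], [4, 5, 4], [2, 2, 0], [43, 43, 29], [86, 82, 61], [56, 53, 44], [71, 67, 46], [87, 85, 78], [95, 92, 62], [80, 76, 23], [42, 41, 40], [95, 93, 95], [115, 112, 112], [114, 112, 112]]
0.018 ((462.9677429199219, -74.70907592773438), (69.213623046875, 44.36227798461914), 72.28781127929688)
0.009 ((463.9585266113281, -75.19017028808594), (69.75003051757812, 44.70612335205078), 72.28779602050781)
bench depth->z at mat [array([0.5344, 0.0177, 0.0008]), array([0.5224, 0.1886, 0.01  ]), array([0.5514, 0.3274, 0.0102]), array([0.548 , 0.2801, 0.0411]), array([0.4994, 0.2821, 0.0692]), array([ 0.4625, -0.0751,  0.0748])]
```

```bash
cat >> h.py <<'E'
def goto(s,pos,jawyaw,n=None):
    """rows report: tool-frame shift & turn from measured state to TCP pos with tool down, jaw z axis at yaw (rad), mod pi"""
    Rm=R.from_rotvec(s["tcp_rot"]).as_matrix()
    best=None
    for k in (0,np.pi):
        z=np.array([np.cos(jawyaw+k),np.sin(jawyaw+k),0]);y=np.array([0,0,-1.]);x=np.cross(y,z)
        Rt=np.stack([x,y,z],1);rv=R.from_matrix(Rm.T@Rt).as_rotvec()
        if best is None or np.linalg.norm(rv)<np.linalg.norm(best):best=rv
    sh=Rm.T@(np.asarray(pos)-s["tool_pos"])
    return sh,best
E
python3 - <<'E'
from h import *
from workcell import bot
s=bot.read_state()
print(R.from_rotvec(s["tcp_rot"]).as_matrix().round(4))
c=dict(np.load("top0.npz"))
# red/hub/knob
hsv=cv2.cvtColor(c["image"],cv2.COLOR_RGB2HSV)
print("pin", ray(c,282.1,251,.018), "pred",463+63*.304,-74.7+63*.953)
h=ray(c,160.5,216.8,.041);print("hub",h)
yaw=np.deg2rad(82.16);ex=np.array([np.cos(yaw),np.sin(yaw)]);
print("plate ctr in dock", (np.array([.5368,.2275])-h[:2])@ex,(np.array([.5368,.2275])-h[:2])@[-ex[1],ex[0]])
im=c["image"][205:245,140:180]
V=hsv[...,2];m=np.zeros(V.shape,np.uint8);m[205:245,140:180]=V[205:245,140:180]<35
n,l,st,ce=cv2.connectedComponentsWithStats(m);print(st,ce)
# depth based points for scene cam
d=c["z_map"]
K=c["mtx"];v,u=np.mgrid[:420,:560];P=np.stack([(u-K[0,2])/K[0,0]*d,(v-K[1,2])/K[1,1]*d,d],-1)@T(c)[:3,:3].T+T(c)[:3,3]
k=(P[...,2]>.06)&(abs(u-155)<25)&(abs(v-228)<20)
print("knob top",P[k].mean(0),k.sum(), P[k].min(0),P[k].max(0))
k=(P[...,2]>.068)&(abs(u-307)<20)&(abs(v-260)<20)
print("nose",P[k].mean(0),k.sum(),P[k].min(0),P[k].max(0))
k=(P[...,2]>.034)&(P[...,2]<.048)&(abs(u-160)<25)&(abs(v-217)<20)
print("hub",P[k].mean(0),k.sum(),P[k].min(0),P[k].max(0))
E
```

```text
[[ 8.975e-01 -8.000e-04  4.411e-01]
 [-4.411e-01 -1.500e-03  8.975e-01]
 [-1.000e-04 -1.000e+00 -1.700e-03]]
pin [ 0.48208752 -0.01515568  0.018     ] pred 482.152 -14.661000000000008
hub [0.54356794 0.28081557 0.041     ]
plate ctr in dock -0.05374041208549179 -0.0005679507860810235
[[     0      0    560    420 235134]
 [   164    216      1      1      1]
 [   162    218      2      2      2]
 [   150    230      9      8     52]
 [   176    230      4      4     11]] [[279.53407419 209.49362491]
 [164.         216.        ]
 [162.5        218.5       ]
 [153.78846154 233.30769231]
 [177.18181818 231.        ]]
knob top [0.47572732 0.24376058 0.23422589] 54 [ 0.33512441 -0.01263523  0.0616259 ] [0.50832454 0.29679167 1.17924606]
nose [ 0.44871173 -0.06766547  0.19257347] 83 [ 0.33512441 -0.0867975   0.06802436] [ 0.47230589 -0.01263523  1.17924606]
hub [0.53345565 0.2837936  0.03814984] 135 [0.49645828 0.25927116 0.03402491] [0.57007938 0.30078472 0.045483  ]
```

Run:
```python
from h import *
from workcell import bot
s=bot.read_state()
print(goto(s,[.463,-.0747,.15],np.deg2rad(72.3-90)), goto(s,[.463,-.0747,.15],np.deg2rad(72.3+90)))
```

```text
(array([ 0.44850461,  0.08115407, -0.53713264]), array([1.49124477e-03, 1.42294716e+00, 1.18288755e-03])) (array([ 0.44850461,  0.08115407, -0.53713264]), array([1.49124477e-03, 1.42294716e+00, 1.18288755e-03]))
```

```bash
python3 -m handwheel '[[0.037,0,-0.0446,0,0,0,1],[0.037,0,-0.0446,0,0,0,1],[0.037,0,-0.0446,0,0,0,1],[0.037,0,-0.0446,0,0,0,1],[0.037,0.01,-0.0446,0,0,0,1],[0.037,0.01,-0.0446,0,0,0,1],[0.037,0.01,-0.0446,0,0,0,1],[0.037,0.01,-0.0446,0,0,0,1]]' 60
python3 -m handwheel '[[0.037,0.01,-0.0446,0,0,0,1],[0.037,0.01,-0.0446,0,0,0,1],[0.037,0.01,-0.0446,0,0,0,1],[0.037,0.01,-0.0446,0,0,0,1],[0,0,0,0,0.178,0,1],[0,0,0,0,0.178,0,1],[0,0,0,0,0.178,0,1],[0,0,0,0,0.178,0,1]]'
python3 -m handwheel '[[0,0,0,0,0.178,0,1],[0,0,0,0,0.178,0,1],[0,0,0,0,0.178,0,1],[0,0,0,0,0.178,0,1],[0,0,0,0,0,0,1]]'
cat > meas.py <<'E'
import sys
from h import *
from workcell import bot,optics
s=bot.read_state();c=optics.read_camera("wrist")
np.savez(sys.argv[1]+".npz",**c,p=s["tool_pos"],r=s["tcp_rot"])
cv2.imwrite("pics/"+sys.argv[1]+".png",bright(c["image"])[:,:,::-1])
print(s["time"],s["tool_pos"].round(4),s["q"].round(3),s["wrist_force"].round(2))
E
python3 meas.py w1
python3 - <<'E'
from h import *
from workcell import bot
print(goto(bot.read_state(),[.463,-.0747,.15],np.deg2rad(72.3-90)))
E
```

```text
time: 1.15
tool_pos: [0.406, 0.1532, 0.191]
tcp_rot: [-1.541, 0.357, -0.358]
wrist_force: [1.0, -1.3, 0.1]
width: 0.999
time: 2.15
tool_pos: [0.4598, -0.0705, 0.151]
tcp_rot: [-1.371, 0.913, -0.913]
wrist_force: [0.7, -0.5, 0.9]
width: 1.003
time: 2.78
tool_pos: [0.4599, -0.0703, 0.1511]
tcp_rot: [-1.048, 1.433, -1.432]
wrist_force: [-0.6, 1.1, -0.6]
width: 1.003
2.775 [ 0.4599 -0.0703  0.1511] [-0.205 -0.071  2.124 -0.     1.089  0.103] [-0.6   1.06 -0.6 ]
(array([0.00323133, 0.00110433, 0.00425431]), array([3.79228227e-04, 2.28101097e-03, 6.27573250e-05]))
```

View pics/w1.png

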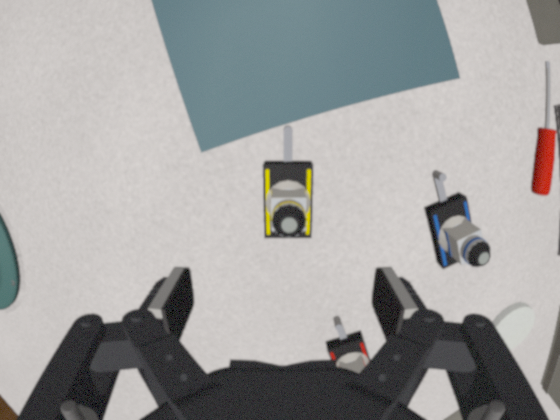

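```bash
cat >> h.py <<'E'
def wray(c,u,v,z):
    K=c["mtx"];dx,dy=u-K[0,2],v-K[1,2];r=np.hypot(dx,dy)+1e-9;th=r/K[0,0]
    d=np.array([np.sin(th)*dx/r,np.sin(th)*dy/r,np.cos(th)])
    H=c["hand_eye"];Rm=R.from_rotvec(c["r"]).as_matrix()
    o=Rm@H[:3,3]+c["p"];d=Rm@(H[:3,:3]@d)
    return o+d*(z-o[2])/d[2]
E
python3 - <<'E'
from h import *
c=dict(np.load("w1.npz"))
im=c["image"];hsv=cv2.cvtColor(im,cv2.COLOR_RGB2HSV);V=hsv[...,2]
m=np.zeros(V.shape,np.uint8);m[155:245,255:320]=((V<60)|((hsv[...,1]>120)&(hsv[...,0]<40)))[155:245,255:320]
m=cv2.morphologyEx(m,cv2.MORPH_CLOSE,np.ones((9,9)))
ct=max(cv2.findContours(m,0,2)[0],key=cv2.contourArea);print(cv2.boundingRect(ct))
W=np.array([wray(c,u,v,.018)[:2]*1000 for u,v in ct[:,0].astype(float)])
print(cv2.minAreaRect(W.astype(np.float32)))
print("corners",[wray(c,u,v,.018).round(4) for u,v in [(263.5,161.5),(312,161.5),(312,238),(263.5,238)]])
print("pin",wray(c,288,128,.018)); print("nose",wray(c,289,220.5,.074))
E
```

```text
(263, 161, 50, 77)
((463.2188720703125, -73.67561340332031), (70.27092742919922, 42.171634674072266), 72.4848403930664)
corners [array([ 0.454 , -0.0344,  0.018 ]), array([ 0.4937, -0.0469,  0.018 ]), array([ 0.474, -0.115,  0.018]), array([ 0.4314, -0.1015,  0.018 ])]
pin [ 0.48264033 -0.01331589  0.018     ]
nose [ 0.463906   -0.07253155  0.074     ]
```

Run:
```python
from h import *
from workcell import bot
s=bot.read_state();print(goto(s,[.4632,-.0740,.0265],np.deg2rad(72.4-90)));print(R.from_rotvec(s["tcp_rot"]).as_matrix().round(3))
```

```text
(array([0.00249592, 0.12460428, 0.00428052]), array([3.79282771e-04, 5.35681740e-04, 6.24263493e-05]))
[[-0.302 -0.     0.953]
 [-0.953  0.    -0.302]
 [ 0.    -1.    -0.   ]]
```

```bash
python3 -m handwheel '[[0.0025,0.02,0.0043,0,0,0,1],[0,0.035,0,0,0,0,1],[0,0.035,0,0,0,0,1],[0,0.02,0,0,0,0,1],[0,0.0145,0,0,0,0,1],[0,0,0,0,0,0,1]]'
python3 -m handwheel '[[0,0,0,0,0,0,0],[0,0,0,0,0,0,0],[0,0,0,0,0,0,0],[0,0,0,0,0,0,0],[0,0,0,0,0,0,0]]' 60
```

```text
time: 3.58
tool_pos: [0.4626, -0.0739, 0.0259]
tcp_rot: [-1.049, 1.435, -1.432]
wrist_force: [0.5, 0.2, 0.2]
width: 1.0
time: 4.2
tool_pos: [0.4641, -0.0742, 0.0277]
tcp_rot: [-1.045, 1.433, -1.434]
wrist_force: [-1.3, 0.3, 5.8]
width: 0.316
```

```bash
python3 meas.py w2
python3 - <<'E'
from workcell import bot
print(bot.read_state()["width"],bot.read_state()["tool_pos"])
E
```

```text
4.2 [ 0.4641 -0.0742  0.0277] [-0.212  0.106  2.211  0.     0.823  0.098] [-1.27  0.33  5.83]
0.3143537616022716 [ 0.46412589 -0.07417166  0.02763497]
```

View pics/w2.png

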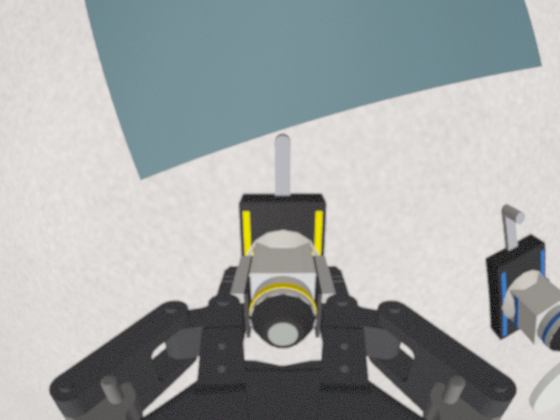

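```bash
python3 -m handwheel '[[0,-0.02,0,0,0,0,0],[0,-0.04,0,0,0,0,0],[0,-0.04,0,0,0,0,0],[0,0,0,0,0,0,0]]'
python3 - <<'E'
from h import *
from workcell import bot
s=bot.read_state();print(s["wrist_force"],s["width"],goto(s,[.5272,.1619,.13],np.deg2rad(82.16-90)))
E
```

```text
time: 4.75
tool_pos: [0.4661, -0.0746, 0.1297]
tcp_rot: [-1.041, 1.428, -1.437]
wrist_force: [0.6, -1.0, -4.3]
width: 0.315
[ 0.5582761  -0.99511903 -4.34950012] 0.3146579540827303 (array([-2.43897317e-01, -1.99077771e-04, -1.39074865e-02]), array([-6.95152984e-03, -1.73106235e-01, -5.31424251e-05]))
```

```bash
python3 -m handwheel '[[-0.03,0,-0.0017,0,0,0,0],[-0.05,0,-0.003,0,0,0,0],[-0.055,0,-0.003,0,0,0,0],[-0.055,0,-0.003,0,0,0,0],[-0.04,0,-0.002,0,0,0,0],[-0.0139,0,-0.0012,0,-0.087,0,0],[0,0,0,0,-0.087,0,0],[0,0,0,0,0,0,0]]'
python3 meas.py w3
python3 - <<'E'
from h import *
from workcell import bot,optics
s=bot.read_state();print(s["wrist_force"],s["width"],goto(s,[.5272,.1619,.13],np.deg2rad(82.16-90)))
c=optics.read_camera("scene");np.savez("scene1.npz",**c);crop(c,240,110,450,270,3.8,"pics/s3.png")
c=optics.read_camera("top");np.savez("top1.npz",**c);crop(c,125,180,335,280,3.8,"pics/t3.png")
E
```

```text
time: 5.75
tool_pos: [0.5228, 0.1623, 0.124]
tcp_rot: [-1.146, 1.311, -1.308]
wrist_force: [-0.2, -0.1, -3.7]
width: 0.312
5.75 [0.5228 0.1623 0.124 ] [ 0.256  0.12   1.983 -0.     1.043  0.392] [-0.25 -0.1  -3.71]
[-0.10015328  0.25068919 -2.78567405] 0.3152472134916376 (array([-0.00037031, -0.0055479 ,  0.00411805]), array([ 0.00350574, -0.00058848,  0.00153636]))
```

View pics/w3.png

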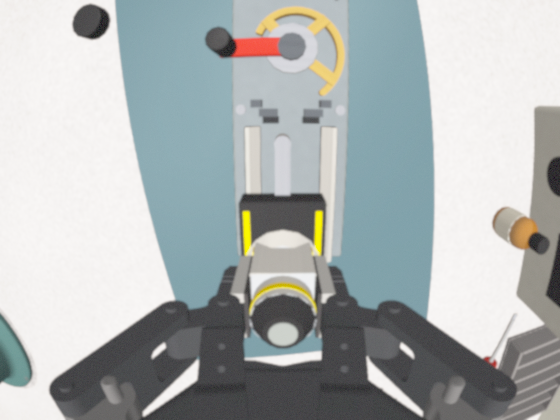

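View pics/s3.png

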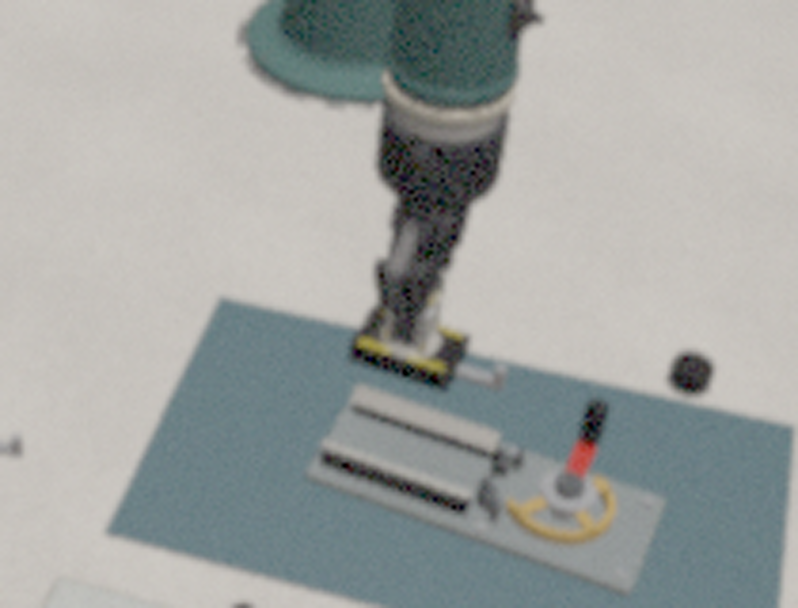

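Run:
```python
from h import *
c=dict(np.load("w3.npz"))
yaw=np.deg2rad(82.16);ex=np.array([np.cos(yaw),np.sin(yaw)]);ey=np.array([-ex[1],ex[0]]);cam=np.array([.5436,.2808])
D=lambda p:(((p[:2]-cam)@ex*1000).round(1),((p[:2]-cam)@ey*1000).round(1))
# plate edges by teal transition on rows
im=c["image"].astype(int);t=(im[...,2]-im[...,0])
for v in (70,95,100,115,200,220):
    row=t[v]; g=np.nonzero(row[180:400]<=14)[0]+180
    m=[x for x in g if 220<x<360]; 
    l,r=min(m)-.5,max(m)+.5
    print(v,l,r,D(wray(c,l,v,.008)),D(wray(c,r,v,.008)))
print("hub",D(wray(c,291.5,46.5,.041)))
# rails inner/outer
g=im.sum(2);print(g[170,238:348].tolist())
print("slide corners", [D(wray(c,u,v,.124-.0275+.018)) for u,v in [(239.5,195),(324.5,195)]],"tcp",D(c["p"]))
```

```text
70 232.5 347.5 (np.float64(-11.1), np.float64(44.3)) (np.float64(-10.4), np.float64(-45.7))
95 232.5 347.5 (np.float64(-31.2), np.float64(44.5)) (np.float64(-30.7), np.float64(-46.0))
100 232.5 347.5 (np.float64(-35.2), np.float64(44.5)) (np.float64(-34.7), np.float64(-46.1))
115 232.5 346.5 (np.float64(-47.2), np.float64(44.7)) (np.float64(-46.8), np.float64(-45.5))
200 235.5 343.5 (np.float64(-117.4), np.float64(44.3)) (np.float64(-117.1), np.float64(-45.9))
220 236.5 342.5 (np.float64(-135.1), np.float64(44.2)) (np.float64(-134.9), np.float64(-46.1))
hub (np.float64(1.0), np.float64(-1.0))
[435, 438, 436, 440, 434, 403, 377, 442, 562, 623, 624, 591, 546, 521, 523, 527, 520, 518, 519, 519, 517, 477, 408, 383, 411, 427, 432, 427, 437, 431, 431, 433, 427, 433, 434, 441, 477, 524, 543, 546, 547, 544, 545, 538, 538, 537, 540, 539, 540, 534, 527, 511, 480, 446, 432, 427, 424, 420, 423, 423, 422, 428, 429, 425, 426, 426, 423, 429, 430, 429, 421, 422, 423, 425, 423, 419, 421, 425, 425, 408, 375, 343, 409, 505, 547, 548, 549, 547, 545, 546, 544, 544, 548, 568, 608, 621, 597, 516, 452, 424, 414, 422, 420, 417, 418, 412, 390, 349, 305, 292]
slide corners [(np.float64(-83.6), np.float64(25.6)), (np.float64(-83.5), np.float64(-15.7))] tcp (np.float64(-120.2), np.float64(4.5))
```

```bash
python3 -m handwheel '[[0,0.01,0.0056,0.0035,0,0.0015,0],[0,0.02,0,0,0,0,0],[0,0.02,0,0,0,0,0],[0,0.01,0,0,0,0,0],[0,0,0,0,0,0,0]]'
python3 meas.py w4;python3 - <<'E'
from h import *
from workcell import bot
s=bot.read_state()
c=dict(np.load("w4.npz"))
yaw=np.deg2rad(82.16);ex=np.array([np.cos(yaw),np.sin(yaw)]);ey=np.array([-ex[1],ex[0]]);cam=np.array([.5444,.2812])
D=lambda p:(((p[:2]-cam)@ex*1000).round(1),((p[:2]-cam)@ey*1000).round(1))
print("tcp",D(s["tool_pos"]))
im=c["image"].astype(int);t=(im[...,2]-im[...,0])
for v in (40,70,100,150,):
    g=np.nonzero(t[v][180:400]<=14)[0]+180
    l,r=min(g)-.5,max(g)+.5
    print(v,l,r,D(wray(c,l,v,.008)),D(wray(c,r,v,.008)))
zt=s["tool_pos"][2]-.0276+.018
print([D(wray(c,u,v,zt)) for u,v in [(239.5,195),(324.5,195)]])
print(goto(s,[*s["tool_pos"]],yaw-np.pi/2))
E
```

```text
time: 6.52
tool_pos: [0.5296, 0.1613, 0.0656]
tcp_rot: [-1.14, 1.308, -1.309]
wrist_force: [0.9, 0.4, -4.5]
width: 0.31
6.525 [0.5296 0.1613 0.0656] [0.251 0.197 2.017 0.    0.926 0.387] [ 0.9   0.43 -4.46]
tcp (np.float64(-120.4), np.float64(-2.4))
40 184.5 354.5 (np.float64(3.2), np.float64(59.1)) (np.float64(1.7), np.float64(-45.5))
70 206.5 354.5 (np.float64(-17.5), np.float64(44.9)) (np.float64(-17.6), np.float64(-45.5))
100 206.5 353.5 (np.float64(-36.4), np.float64(45.1)) (np.float64(-36.4), np.float64(-45.1))
150 208.5 352.5 (np.float64(-67.8), np.float64(44.8)) (np.float64(-67.8), np.float64(-45.4))
[(np.float64(-83.8), np.float64(19.3)), (np.float64(-83.8), np.float64(-21.9))]
(array([0., 0., 0.]), array([-0.0030969 ,  0.00047865, -0.00130132]))
```

View pics/w4.png

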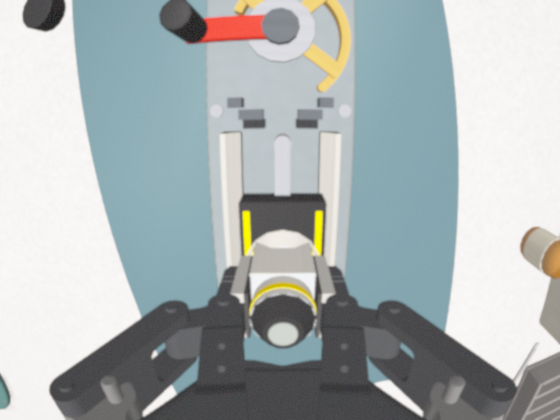

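```bash
python3 -m handwheel '[[0,0.008,-0.001,0,0,0,0],[0,0.008,0,0,0,0,0],[0,0.006,0,0,0,0,0],[0,0.004,0,0,0,0,0],[0,0,0,0,0,0,0]]'
python3 -m handwheel '[[0,0.002,0,0,0,0,0],[0,0,0,0,0,0,0]]'
```

```text
time: 7.2
tool_pos: [0.5291, 0.1618, 0.0403]
tcp_rot: [-1.139, 1.307, -1.309]
wrist_force: [0.1, -0.1, -2.4]
width: 0.316
time: 7.45
tool_pos: [0.5295, 0.1619, 0.0388]
tcp_rot: [-1.138, 1.306, -1.309]
wrist_force: [-0.6, -0.1, -3.6]
width: 0.316
```

```bash
python3 -m handwheel '[[0,0.002,0,0,0,0,0],[0,0,0,0,0,0,0]]'
python3 -m handwheel '[[0,0.0015,0,0,0,0,0],[0,0,0,0,0,0,0]]'
python3 meas.py w5
```

```text
time: 7.7
tool_pos: [0.5295, 0.1619, 0.0367]
tcp_rot: [-1.138, 1.306, -1.309]
wrist_force: [-0.6, 0.5, -3.5]
width: 0.314
time: 7.95
tool_pos: [0.5296, 0.162, 0.0357]
tcp_rot: [-1.138, 1.307, -1.309]
wrist_force: [-2.0, 0.3, 0.9]
width: 0.315
7.95 [0.5296 0.162  0.0357] [0.252 0.237 2.035 0.    0.866 0.388] [-2.02  0.33  0.88]
```

View pics/w5.png

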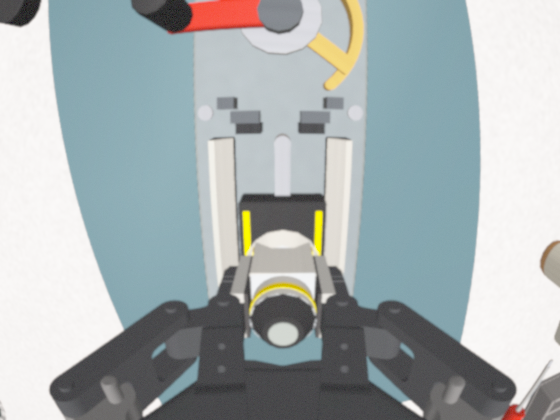

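```bash
python3 -m handwheel '[[-0.006,0,0,0,0,0,0],[-0.008,0,0,0,0,0,0],[-0.006,0,0,0,0,0,0],[0,0,0,0,0,0,0]]'
python3 -m handwheel '[[-0.003,0,0,0,0,0,0],[0,0,0,0,0,0,0]]'
python3 - <<'E'
from h import *
from workcell import bot
s=bot.read_state()
yaw=np.deg2rad(82.16);ex=np.array([np.cos(yaw),np.sin(yaw)]);ey=np.array([-ex[1],ex[0]]);cam=np.array([.5444,.2812])
print((s["tool_pos"][:2]-cam)@ex,(s["tool_pos"][:2]-cam)@ey,s["wrist_force"][:2]@ex,s["wrist_force"])
E
```

```text
time: 8.5
tool_pos: [0.5324, 0.1818, 0.0357]
tcp_rot: [-1.138, 1.306, -1.309]
wrist_force: [-3.5, -1.0, 3.9]
width: 0.318
time: 8.75
tool_pos: [0.5327, 0.1842, 0.0357]
tcp_rot: [-1.139, 1.306, -1.31]
wrist_force: [-1.5, -4.1, 3.6]
width: 0.313
-0.09771603751486589 -0.0016137142486393108 -4.2222993378200435 [-1.4600262  -4.06110095  3.64403512]
```

```bash
for i in 1; do python3 -m handwheel '[[-0.0025,0,0,0,0,0,0],[0,0,0,0,0,0,0]]'; done
python3 -m handwheel '[[-0.0015,0,0,0,0,0,0],[0,0,0,0,0,0,0]]'
```

```text
time: 9.0
tool_pos: [0.533, 0.1865, 0.0357]
tcp_rot: [-1.139, 1.306, -1.31]
wrist_force: [-2.9, -4.3, 4.8]
width: 0.311
time: 9.25
tool_pos: [0.5332, 0.1878, 0.0357]
tcp_rot: [-1.139, 1.306, -1.31]
wrist_force: [-3.2, -6.1, 4.0]
width: 0.319
```

```bash
python3 -m handwheel '[[-0.001,0,0,0,0,0,0],[0,0,0,0,0,0,0]]'
python3 -m handwheel '[[-0.001,0,0,0,0,0,0],[0,0,0,0,0,0,0]]'; python3 meas.py w6
```

```text
time: 9.5
tool_pos: [0.5333, 0.1887, 0.0357]
tcp_rot: [-1.139, 1.306, -1.31]
wrist_force: [-3.0, -5.3, 4.6]
width: 0.316
time: 9.75
tool_pos: [0.5334, 0.1897, 0.0357]
tcp_rot: [-1.139, 1.306, -1.31]
wrist_force: [-2.3, -4.6, 4.6]
width: 0.314
9.75 [0.5334 0.1897 0.0357] [ 2.990e-01  2.580e-01  2.008e+00 -2.000e-03  8.730e-01  4.350e-01] [-2.33 -4.63  4.59]
```

View pics/w6.png

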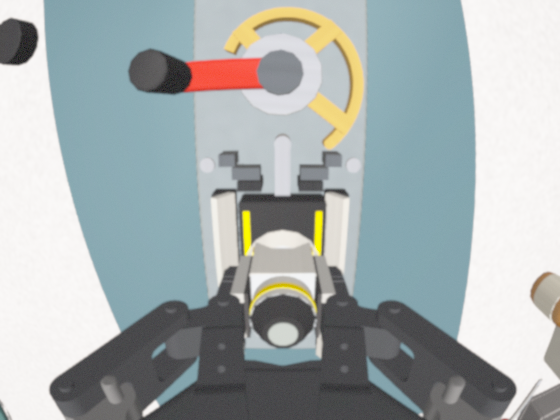

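```bash
python3 -m handwheel '[[-0.001,0,0,0,0,0,0],[0,0,0,0,0,0,0]]'
python3 -m handwheel '[[-0.001,0,0,0,0,0,0],[0,0,0,0,0,0,0]]'
```

```text
time: 10.05
tool_pos: [0.5335, 0.1906, 0.0357]
tcp_rot: [-1.14, 1.306, -1.31]
wrist_force: [-2.7, -5.4, 4.8]
width: 0.318
time: 10.3
tool_pos: [0.5337, 0.1917, 0.0357]
tcp_rot: [-1.139, 1.306, -1.31]
wrist_force: [-3.5, -5.8, 4.7]
width: 0.315
```

```bash
python3 -m handwheel '[[-0.0007,0,0,0,0,0,0],[0,0,0,0,0,0,0]]'
```

```text
time: 10.55
tool_pos: [0.5338, 0.1923, 0.0357]
tcp_rot: [-1.14, 1.306, -1.31]
wrist_force: [-2.4, -4.9, 4.9]
width: 0.312
```

```bash
python3 -m handwheel '[[-0.0008,0,0,0,0,0,0],[0,0,0,0,0,0,0]]'
python3 -m handwheel '[[-0.0008,0,0,0,0,0,0],[0,0,0,0,0,0,0]]'
```

```text
time: 10.8
tool_pos: [0.5339, 0.1931, 0.0357]
tcp_rot: [-1.14, 1.306, -1.31]
wrist_force: [-3.1, -6.2, 5.6]
width: 0.315
time: 11.05
tool_pos: [0.534, 0.1939, 0.0357]
tcp_rot: [-1.139, 1.306, -1.31]
wrist_force: [-3.1, -5.1, 4.9]
width: 0.316
```

```bash
python3 meas.py w7
python3 - <<'E'
import cv2;im=cv2.imread('pics/w7.png')[100:260,190:380];cv2.imwrite('pics/w7c.png',cv2.resize(im,None,fx=4,fy=3.7,interpolation=2))
E
```

```text
11.05 [0.534  0.1939 0.0357] [ 3.050e-01  2.610e-01  2.004e+00 -2.000e-03  8.740e-01  4.420e-01] [-3.13 -5.13  4.93]
```

View pics/w7c.png

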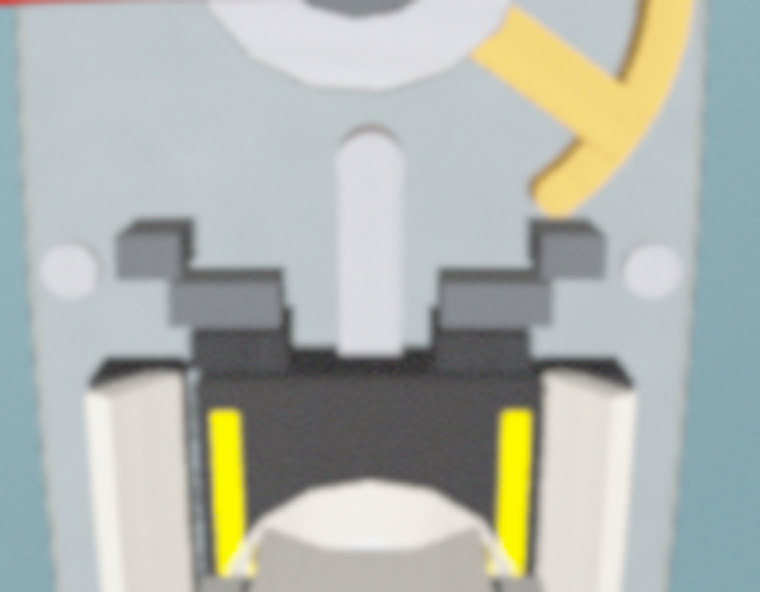

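```bash
python3 -m handwheel '[[-0.0005,0,0,0,0,0,0],[0,0,0,0,0,0,0]]'
python3 -m handwheel '[[-0.0005,0,0,0,0,0,0],[0,0,0,0,0,0,0]]'
```

```text
time: 11.35
tool_pos: [0.5341, 0.1944, 0.0357]
tcp_rot: [-1.14, 1.306, -1.31]
wrist_force: [-3.4, -4.9, 4.9]
width: 0.316
time: 11.6
tool_pos: [0.5341, 0.1946, 0.0357]
tcp_rot: [-1.14, 1.306, -1.311]
wrist_force: [-3.2, -6.0, 4.9]
width: 0.314
```

```bash
python3 -m handwheel '[[-0.0005,0,0,0,0,0,0],[0,0,0,0,0,0,0]]'
python3 -m handwheel '[[-0.0005,0,0,0,0,0,0],[0,0,0,0,0,0,0]]'
```

```text
time: 11.85
tool_pos: [0.5341, 0.1947, 0.0357]
tcp_rot: [-1.141, 1.305, -1.311]
wrist_force: [-2.6, -8.6, 6.3]
width: 0.313
time: 12.1
tool_pos: [0.5341, 0.1948, 0.0357]
tcp_rot: [-1.141, 1.305, -1.311]
wrist_force: [-2.9, -9.3, 6.6]
width: 0.316
```

```bash
python3 -m handwheel '[[0,0,0,0,0,0,0.6],[0,0,0,0,0,0,0.7],[0,-0.005,0,0,0,0,0.7],[0,-0.025,0,0,0,0,0.7],[0,-0.04,0,0,0,0,0.7],[0,-0.025,0,0,0,0,0.7],[0,-0.01,0,0,0,0,0.7],[0,0,0,0,0,0,0.7]]'
python3 meas.py w8
```

```text
time: 13.1
tool_pos: [0.5344, 0.1971, 0.1409]
tcp_rot: [-1.137, 1.306, -1.309]
wrist_force: [0.6, 0.4, -0.4]
width: 0.701
13.1 [0.5344 0.1971 0.1409] [ 0.31   0.136  1.93  -0.     1.07   0.445] [ 0.58  0.45 -0.43]
```

View pics/w8.png

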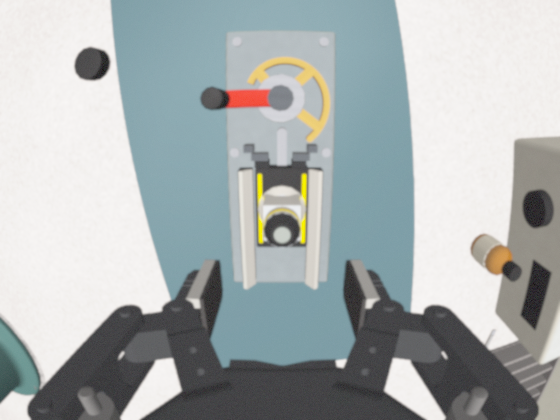

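Run:
```python
from h import *
c=dict(np.load("w8.npz"))
yaw=np.deg2rad(82.16);ex=np.array([np.cos(yaw),np.sin(yaw)]);ey=np.array([-ex[1],ex[0]]);cam=np.array([.5444,.2812])
D=lambda p:(((p[:2]-cam)@ex*1000).round(1),((p[:2]-cam)@ey*1000).round(1))
im=bright(c["image"])
cv2.imwrite("pics/w8c.png",cv2.resize(im[50:150,190:350,::-1],None,fx=5,fy=5,interpolation=cv2.INTER_CUBIC))
t=c["image"].astype(int);t=t[...,2]-t[...,0]
for v in (50,70,140):
    g=np.nonzero(t[v][180:400]<=14)[0]+180;l,r=g.min()-.5,g.max()+.5;print(v,D(wray(c,l,v,.008)),D(wray(c,r,v,.008)))
```

```text
50 (np.float64(44.7), np.float64(44.9)) (np.float64(44.7), np.float64(-45.2))
70 (np.float64(27.2), np.float64(44.9)) (np.float64(27.2), np.float64(-45.3))
140 (np.float64(-32.9), np.float64(44.9)) (np.float64(-32.9), np.float64(-44.5))
```

View pics/w8c.png

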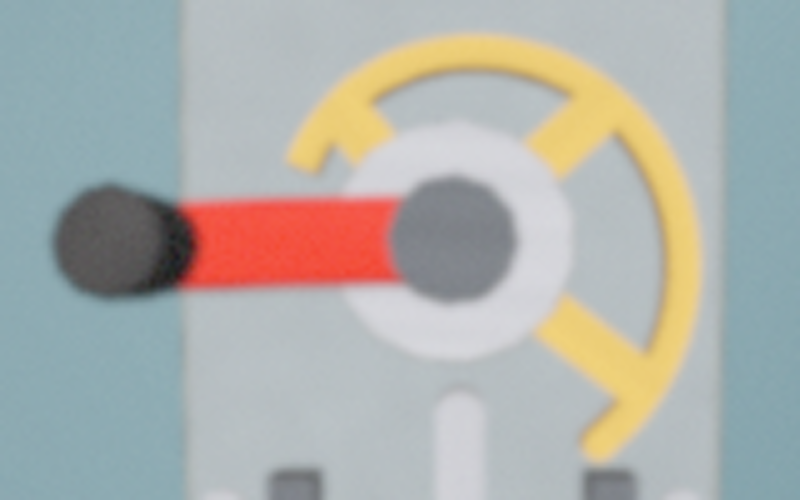

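Run:
```python
from h import *
from workcell import bot
c=dict(np.load("w8.npz"))
yaw=np.deg2rad(82.16);ex=np.array([np.cos(yaw),np.sin(yaw)]);ey=np.array([-ex[1],ex[0]]);cam=np.array([.5444,.2812])
D=lambda p:(((p[:2]-cam)@ex*1000).round(1),((p[:2]-cam)@ey*1000).round(1))
h=wray(c,280.9,97.4,.041);k=wray(c,212.2,98.2,.072)
print(D(h),D(k),h,k,np.hypot(*(k-h)[:2]))
h2=wray(c,280.9,97.4,.0385);print(D(h2))
tc=dict(np.load("top1.npz"))
s=bot.read_state();print(goto(s,[k[0],k[1],.0425],np.deg2rad(82.16-90)))
```

```text
(np.float64(1.7), np.float64(-0.6)) (np.float64(1.1), np.float64(43.9)) [0.54518086 0.28277745 0.041     ] [0.50106413 0.28832041 0.072     ] 0.044463588120346204
(np.float64(1.8), np.float64(-0.6))
(array([-0.08617852,  0.09723671, -0.04487379]), array([-0.00299588,  0.00098734, -0.00130325]))
```

```bash
python3 -m handwheel '[[-0.043,0,-0.0225,0,0,0,0.6],[-0.043,0,-0.0225,-0.003,0.001,-0.001,0.6],[0,0.02,0,0,0,0,0.6],[0,0.02,0,0,0,0,0.6],[0,0,0,0,0,0,0.6]]'
python3 meas.py w9
python3 - <<'E'
import cv2;im=cv2.imread('pics/w9.png');cv2.imwrite('pics/w9c.png',cv2.resize(im[100:420,150:450],None,fx=1.8,fy=1.8))
E
```

```text
time: 13.78
tool_pos: [0.4986, 0.2857, 0.0963]
tcp_rot: [-1.148, 1.313, -1.31]
wrist_force: [0.5, 0.4, 0.5]
width: 0.602
13.775 [0.4986 0.2857 0.0963] [ 0.477  0.201  1.945 -0.     1.002  0.615] [0.53 0.43 0.49]
```

View pics/w9.png

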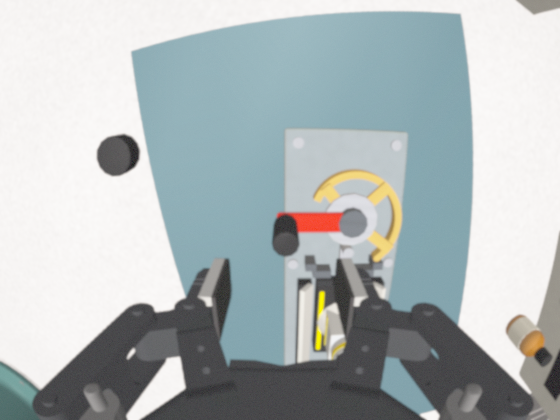

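Run:
```python
from h import *
from workcell import bot
c=dict(np.load("w9.npz"))
h=wray(c,352,223.5,.041);k=wray(c,286,243,.072);print(h,k,np.hypot(*(k-h)[:2]))
s=bot.read_state();print(goto(s,[k[0],k[1],.0435],np.deg2rad(82.16-90)))
```

```text
[0.54400277 0.28414333 0.041     ] [0.50086572 0.29018958 0.072     ] 0.04355871700034051
(array([-0.004193  ,  0.05436719,  0.00070962]), array([ 0.00320808, -0.0015598 ,  0.00238506]))
```

```bash
python3 -m handwheel '[[-0.003,0.01,0.001,0.003,0,0.002,0.6],[0,0.02,0,0,0,0,0.6],[0,0.0155,0,0,0,0,0.5],[0,0.007,0,0,0,0,0.5],[0,0,0,0,0,0,0.5]]'
python3 -m handwheel '[[0,0,0,0,0,0,0],[0,0,0,0,0,0,0],[0,0,0,0,0,0,0],[0,0,0,0,0,0,0]]' 40
python3 meas.py w10
```

```text
time: 14.45
tool_pos: [0.5018, 0.2907, 0.0467]
tcp_rot: [-1.139, 1.308, -1.309]
wrist_force: [0.2, 0.2, 0.6]
width: 0.496
time: 14.95
tool_pos: [0.5009, 0.2915, 0.0486]
tcp_rot: [-1.139, 1.31, -1.308]
wrist_force: [-5.3, 1.0, 4.6]
width: 0.17
14.95 [0.5009 0.2915 0.0486] [0.483 0.263 1.971 0.002 0.905 0.619] [-5.3   0.98  4.55]
```

View pics/w10.png

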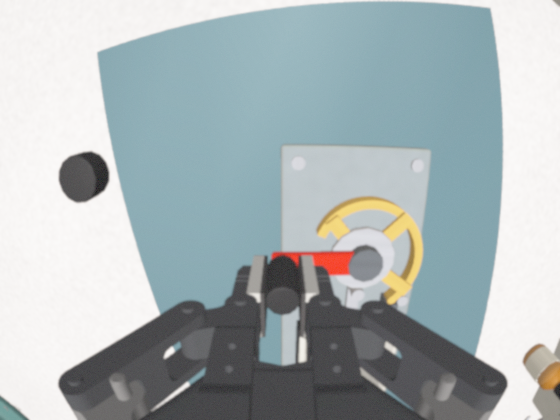

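Run:
```python
import numpy as np
f=1.585-np.arange(0,26)*.12
a,b=45*np.cos(f),45*np.sin(f)
for i in range(25): print(i,round(1.65-f[i+1],3),"x",round(-(a[i+1]-a[i])/1000,4),"z",round(-(b[i+1]-b[i])/1000,4))
```

```text
0 0.185 x -0.0054 z 0.0002
1 0.305 x -0.0053 z 0.0009
2 0.425 x -0.0052 z 0.0015
3 0.545 x -0.005 z 0.0021
4 0.665 x -0.0047 z 0.0027
5 0.785 x -0.0043 z 0.0032
6 0.905 x -0.0039 z 0.0037
7 1.025 x -0.0034 z 0.0042
8 1.145 x -0.0029 z 0.0046
9 1.265 x -0.0023 z 0.0049
10 1.385 x -0.0017 z 0.0051
11 1.505 x -0.0011 z 0.0053
12 1.625 x -0.0005 z 0.0054
13 1.745 x 0.0002 z 0.0054
14 1.865 x 0.0008 z 0.0053
15 1.985 x 0.0015 z 0.0052
16 2.105 x 0.0021 z 0.005
17 2.225 x 0.0027 z 0.0047
18 2.345 x 0.0032 z 0.0043
19 2.465 x 0.0037 z 0.0039
20 2.585 x 0.0041 z 0.0035
21 2.705 x 0.0045 z 0.0029
22 2.825 x 0.0048 z 0.0024
23 2.945 x 0.0051 z 0.0018
24 3.065 x 0.0053 z 0.0012
```

```bash
cat > st.py <<'E'
from h import *
from workcell import bot
import sys
s=bot.read_state()
yaw=np.deg2rad(82.16);ex=np.array([np.cos(yaw),np.sin(yaw)]);ey=np.array([-ex[1],ex[0]]);C=np.array([.5454,.286])
p=s["tool_pos"][:2]-C;a,b=p@ex*1000,p@ey*1000;phi=np.arctan2(b,a)
F=s["wrist_force"][:2];rad=p/np.linalg.norm(p);tan=np.array([rad[1],-rad[0]])
print(f"t {s['time']:.2f} a {a:.1f} b {b:.1f} r {np.hypot(a,b):.1f} theta {1.65-phi:.3f} z {s['tool_pos'][2]:.4f} Ftan {F@tan:.1f} Frad {F@rad:.1f} Fz {s['wrist_force'][2]:.1f} w {s['width']:.3f}")
E
python3 st.py
python3 -m handwheel '[[-0.0054,0,0.0002,0,0,0,0],[-0.0053,0,0.0009,0,0,0,0],[-0.0052,0,0.0015,0,0,0,0],[-0.005,0,0.0021,0,0,0,0]]' >/dev/null; python3 st.py
```

```text
t 15.00 a -0.6 b 44.9 r 44.9 theta 0.065 z 0.0486 Ftan 0.5 Frad 6.6 Fz 5.0 w 0.170
t 15.50 a 20.3 b 39.8 r 44.7 theta 0.551 z 0.0487 Ftan -2.2 Frad 3.9 Fz 3.2 w 0.167
```

```bash
python3 -m handwheel '[[-0.0047,0,0.0027,0,0,0,0],[-0.0043,0,0.0032,0,0,0,0],[-0.0039,0,0.0037,0,0,0,0],[-0.0034,0,0.0042,0,0,0,0]]' >/dev/null; python3 st.py
python3 -m handwheel '[[-0.0029,0,0.0046,0,0,0,0],[-0.0023,0,0.0049,0,0,0,0],[-0.0017,0,0.0051,0,0,0,0]]' >/dev/null; python3 st.py; python3 meas.py w11
```

```text
t 16.00 a 37.3 b 24.5 r 44.6 theta 1.069 z 0.0486 Ftan -2.4 Frad 4.7 Fz 3.2 w 0.168
t 16.38 a 43.7 b 9.0 r 44.6 theta 1.447 z 0.0486 Ftan -3.3 Frad 1.8 Fz 4.8 w 0.170
16.375 [0.5425 0.3305 0.0486] [ 0.508  0.353  1.851 -0.     0.932  0.645] [-3.39  1.62  4.78]
```

View pics/w11.png

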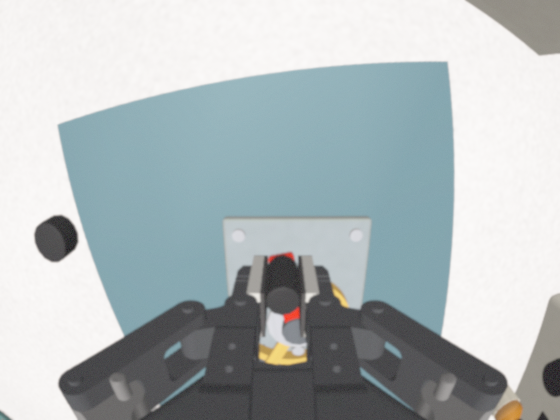

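```bash
python3 -m handwheel '[[-0.0006,0,0.0026,0,0,0,0],[-0.0005,0,0.0027,0,0,0,0]]' >/dev/null; python3 st.py
python3 -m handwheel '[[-0.0003,0,0.0027,0,0,0,0],[-0.0002,0,0.0027,0,0,0,0]]' >/dev/null; python3 st.py
```

```text
t 16.68 a 44.5 b 3.8 r 44.6 theta 1.565 z 0.0486 Ftan -2.4 Frad 1.0 Fz 4.9 w 0.168
t 16.93 a 44.6 b -1.6 r 44.6 theta 1.686 z 0.0486 Ftan -2.5 Frad 0.1 Fz 6.0 w 0.167
```

```bash
python3 -m handwheel '[[0,0,0.0027,0,0,0,0]]' >/dev/null; python3 st.py
python3 -m handwheel '[[0.0002,0,0.0027,0,0,0,0]]' >/dev/null; python3 st.py
```

```text
t 17.05 a 44.4 b -4.3 r 44.6 theta 1.746 z 0.0486 Ftan -2.0 Frad -0.1 Fz 6.3 w 0.171
t 17.18 a 44.1 b -7.0 r 44.7 theta 1.807 z 0.0486 Ftan -2.0 Frad -1.3 Fz 6.8 w 0.172
```

```bash
python3 -m handwheel '[[0.0003,0,0.0027,0,0,0,0]]' >/dev/null; python3 st.py
python3 -m handwheel '[[0.0005,0,0.0026,0,0,0,0]]' >/dev/null; python3 st.py
```

```text
t 17.30 a 43.7 b -9.6 r 44.7 theta 1.867 z 0.0486 Ftan -2.6 Frad -1.2 Fz 5.5 w 0.167
t 17.43 a 43.0 b -12.2 r 44.7 theta 1.926 z 0.0486 Ftan -2.6 Frad -2.2 Fz 6.3 w 0.171
```

```bash
python3 -m handwheel '[[0.0007,0,0.0026,0,0,0,0]]' >/dev/null; python3 st.py
python3 -m handwheel '[[0.0008,0,0.0026,0,0,0,0]]' >/dev/null; python3 st.py
```

```text
t 17.55 a 42.2 b -14.7 r 44.7 theta 1.986 z 0.0486 Ftan -1.9 Frad -2.0 Fz 6.4 w 0.167
t 17.68 a 41.3 b -17.2 r 44.8 theta 2.045 z 0.0486 Ftan -2.5 Frad -2.4 Fz 8.1 w 0.171
```

```bash
python3 -m handwheel '[[0.001,0,0.0025,0,0,0,0]]' >/dev/null; python3 st.py
python3 -m handwheel '[[0.0011,0,0.0025,0,0,0,0]]' >/dev/null; python3 st.py
```

```text
t 17.80 a 40.2 b -19.6 r 44.8 theta 2.104 z 0.0485 Ftan -1.3 Frad -2.6 Fz 7.6 w 0.169
t 17.93 a 39.0 b -22.0 r 44.8 theta 2.163 z 0.0485 Ftan -2.4 Frad -3.7 Fz 7.4 w 0.170
```

Run:
```python
from h import *
from workcell import optics
c=optics.read_camera("scene");crop(c,290,130,430,250,5.5,"pics/s5.png")
```

```text
(no output)
```

View pics/s5.png

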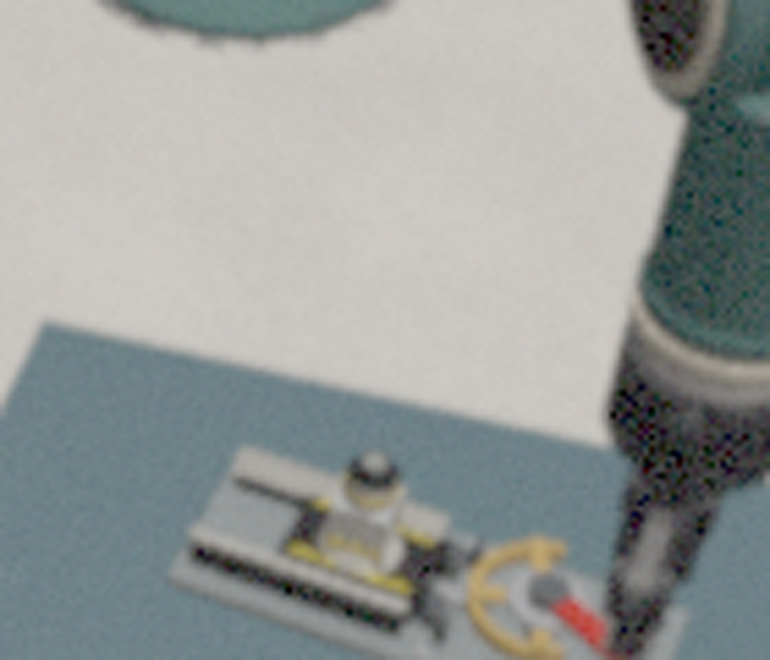

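```bash
python3 -m handwheel '[[0.0013,0,0.0024,0,0,0,0]]' >/dev/null; python3 st.py
python3 -m handwheel '[[0.0014,0,0.0023,0,0,0,0]]' >/dev/null; python3 st.py
```

```text
t 18.10 a 37.8 b -24.0 r 44.8 theta 2.217 z 0.0485 Ftan -3.7 Frad -3.9 Fz 8.4 w 0.170
t 18.23 a 36.5 b -26.0 r 44.8 theta 2.268 z 0.0485 Ftan -4.2 Frad -3.1 Fz 9.2 w 0.166
```

```bash
python3 -m handwheel '[[0.0015,0,0.0022,0,0,0,0]]' >/dev/null; python3 st.py
python3 -m handwheel '[[0.0017,0,0.0021,0,0,0,0]]' >/dev/null; python3 st.py
```

```text
t 18.35 a 35.2 b -27.8 r 44.8 theta 2.318 z 0.0485 Ftan -6.0 Frad -4.0 Fz 8.7 w 0.172
t 18.48 a 33.8 b -29.4 r 44.8 theta 2.366 z 0.0485 Ftan -7.2 Frad -4.2 Fz 9.6 w 0.170
```

```bash
python3 -m handwheel '[[0.0018,0,0.002,0,0,0,0]]' >/dev/null; python3 st.py
python3 -m handwheel '[[0.0019,0,0.0019,0,0,0,0]]' >/dev/null; python3 st.py
```

```text
t 18.60 a 32.3 b -31.1 r 44.8 theta 2.416 z 0.0485 Ftan -7.7 Frad -5.5 Fz 9.9 w 0.165
t 18.73 a 30.9 b -32.6 r 44.9 theta 2.463 z 0.0485 Ftan -10.0 Frad -5.3 Fz 8.8 w 0.171
```

```bash
python3 -m handwheel '[[0,0,0,0,0,0,0]]' >/dev/null; python3 st.py
python3 -m handwheel '[[0,0,0,0,0,0,0]]' >/dev/null; python3 st.py
```

```text
t 18.85 a 30.5 b -32.9 r 44.9 theta 2.473 z 0.0485 Ftan -6.4 Frad -5.1 Fz 8.7 w 0.166
t 18.98 a 30.5 b -32.9 r 44.9 theta 2.474 z 0.0485 Ftan -6.9 Frad -5.1 Fz 9.7 w 0.171
```

```bash
python3 -m handwheel '[[0,0,0,0,0,0,0.3],[0,0,0,0,0,0,0.5],[0,0,0,0,0,0,0.5],[0,-0.02,0,0,0,0,0.5],[0,-0.04,0,0,0,0,0.5],[0,-0.05,0,0,0,0,0.5],[0.04,-0.02,0,0,0,0,0.5],[0.04,0,0,0,0,0,0.5]]'
python3 -m handwheel '[[0.05,0,0,0,0,0,0.5],[0.03,0,0,0,0,0,0.5],[0,0,0,0,0,0,0.5]]'
python3 meas.py w12
```

```text
time: 19.98
tool_pos: [0.5747, 0.2324, 0.1832]
tcp_rot: [-1.13, 1.302, -1.31]
wrist_force: [1.2, -0.1, -0.9]
width: 0.505
time: 20.35
tool_pos: [0.5617, 0.151, 0.1794]
tcp_rot: [-1.134, 1.308, -1.312]
wrist_force: [-0.0, -0.2, -0.4]
width: 0.5
20.35 [0.5617 0.151  0.1794] [2.190e-01 1.230e-01 1.869e+00 1.000e-03 1.143e+00 3.590e-01] [-0.02 -0.19 -0.41]
```

View pics/w12.png

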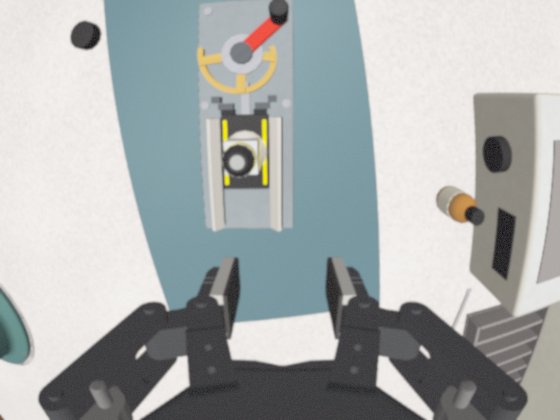

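Run:
```python
from h import *
from workcell import optics
c=dict(np.load("w12.npz"))
yaw=np.deg2rad(82.16)
h=wray(c,241,53.5,.041);k=wray(c,278.8,11.5,.072);d=k-h
print("r",np.hypot(*d[:2]),"theta",1.65-(np.arctan2(d[1],d[0])-yaw))
im=bright(c["image"])[:,:,::-1]
cv2.imwrite("pics/w12c.png",cv2.resize(im[0:230,170:330],None,fx=2.5,fy=2.5,interpolation=2))
t=optics.read_camera("top");cv2.imwrite("pics/t9.png",bright(t["image"])[:,:,::-1])
```

```text
r 0.04280234271363582 theta 2.5047924157956087
```

View pics/w12c.png

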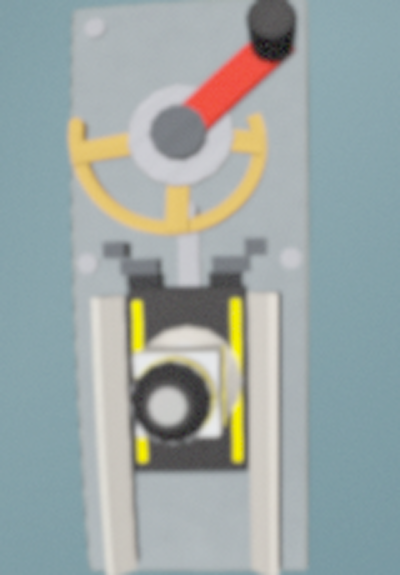

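View pics/t9.png

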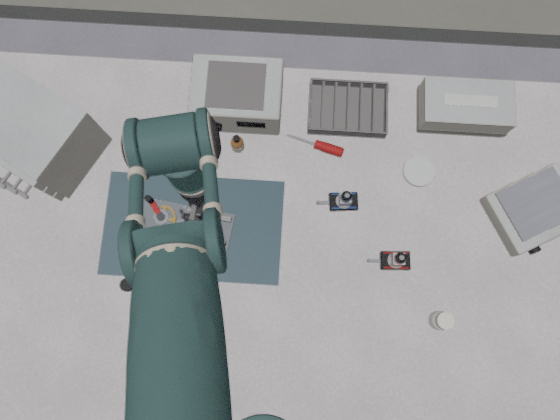

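```bash
python3 -c "
from workcell import workorder;print(workorder.finish_job())"
```

```text
the job is handed in; nothing more can be done
None
```

The yellow slide is in the guide, bolt first, and against the rubber buffers. The hook has drawn the bolt tight, the gripper has let go, and the job was handed in at about 20.5 s.

- **Slide:** I gripped it on the collar, lowered it into the guide and pushed it along until it stopped moving and the push rose from about 6 to 10 N. Then I released it.
- **Crank:** I pinched the knob and swung it clockwise. The load began at a cam angle of about 2.2 rad, and I stopped at about 2.47 rad. The push along the knob's path read 10 N while moving and about 6.5 to 7 N once held.
- **Pull:** It cannot be measured directly. I estimate it at about 16 to 32 N after letting go, which is within the good range. The moving reading could mean up to about 40 N while I was pushing, still below the 50 N limit.
- **Last checks:** The final pictures show the slide's front at both buffers and the hook around the pin. The crank stayed where I left it, at about 2.50 rad in the picture against 2.47 rad at the arm, which is within the camera's error. The red and blue slides and the other things were where they started, though the arm partly hid the dust cap from the top camera. The arm was clear of everything, with almost no force on the wrist.
- **Disagreement:** The cameras differed by 2 to 3 mm on where the cam's axis is. This did not matter, because the knob's path stayed within about 0.5 mm of its 45 mm radius.

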